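# Slide the butter box into the sprung keeper

## Task

Put the butter box away: with one fingertip press the long thumb bar down to hold the keeper's sprung flap open, and with the other fingertip push the box by the end of its handle straight in under the flap until it is fully home. Keep the flap held up until the box is in, then back off and let the flap spring shut behind it. Only press and push: do not pinch, lift or tip the box, and leave the jars, mug and spoon where they are.

Things in the scene. Friction and masses are not known exactly. Their poses are not given: they have to be found in the camera images.
- keeper: butter keeper, fixed to the counter: aluminium channel on a pale wooden floor plate 244 long, 64 wide. Local x = the way the box is pushed in, y = towards the thumb-bar side, z up. Origin on the counter, under the middle of the bay's mouth. The covered bay runs from x=0 to the back stop's face at x=+71, walls 36 (bar side) and 50 high. All heights here are above the counter.
- apron (a point): middle of the open apron where the box waits, on the channel floor 6 mm above the counter, at keeper x=-80, y=0. The apron runs from keeper x=-165 (open end) to the mouth at x=0, between guides with inner faces at y=+-22.5 mm, outer faces at +-27, tops 18 mm high.
- hinge (a point): on the axis of the flap's hinge rod at the mouth: keeper x=0, y=+27, height 42. The 8 mm steel rod runs along keeper x from -163 to +77, on a post 10 wide at x=-162. The thumb bar lies on its +y side, the box's channel on its -y side, so two fingertips can straddle it.
- flap (a joint): angle (rad) of the sprung steel flap: 0 shut, grows as the thumb bar is pressed down, stop at 0.85; springs shut when let go. Takes about 3.5 N on the bar's middle to start, 7 N at 0.7. At 0.6 or more it clears the box. Its roof covers the bay (keeper x=0 to 78, y=-27 to 30) at height 57 to 60 when shut; at 0.7 the roof's free edge stands 90 mm high.
- skirt (a point): bottom middle of the skirt that hangs from the shut flap's front edge and bars the box's body, but not its lower handle; moves with the flap. Shut: keeper x=0 to 3, y=-26 to -3, bottom at height 38.
- thumb_bar (a point): middle of the thumb bar's upper face; moves with the flap. Smooth flat steel strip along keeper x=-160 to 0, 4 thick, from 3 to 47 mm outwards of the hinge axis (this point 30). Rises outwards by 0.20 rad when shut; at flap angle 0.7 slopes down outwards by 0.50 rad, its face 30 mm out being 28 mm high (36 at angle 0.45). A fingertip can slide along it while pressing.
- butter_box: loose butter box, about 0.25 kg: white body 64 (x) by 40 (y) by 46 high, its top 10 mm a brown wooden lid; a white stub handle 30 wide, 30 high stands 30 mm out of its -x end. Starts on the apron, axes along the keeper's. Origin: underside centre of the body. Fully home against the back stop: origin at keeper x=+39, handle end at x=-23, outside the shut flap, which can shut from origin x=+35.
- handle_end (a point): middle of the flat end face of the box's handle, the face to push: 62 mm behind the box's origin along its -x, 20 mm above its underside (26 mm above the counter); the face is 30 wide and its top edge is 36 mm above the counter.
- jar_a: bystander: glass starter jar with steel cap, 84 diameter, 145 high, origin at underside centre
- jar_b: bystander: like jar_a, paler filling
- mug: bystander: blue mug, 74 diameter, 75 high, origin at underside centre
- spoon: bystander: wooden spoon 200 long lying on the counter, origin about its middle

How it is judged:
On the way, in this order (a step that is already met when the one before it is completed fails the run):
1. the flap is held open by the robot, the box still outside (value of joint flap above 0.45 rad and contact force between any of the fingers, the arm and flap above 0.4 N and x of butter_box in the frame of keeper below -0.02 m), for 0.2 s.
2. the box is pushed in under the flap while the robot holds the flap up (value of joint flap above 0.4 rad and contact force between any of the fingers, the arm and flap above 0.4 N and x of butter_box in the frame of keeper above 0.033 m), for 0.1 s.
At the end, for the whole second after the job is handed in: the box lies flat in the bay within 6 mm of fully home, the flap is shut behind it (within 0.06 rad), the box is at rest, and the bystanders are within 20 mm of where they stood (x of butter_box in the frame of keeper above 0.033 m and z of butter_box in the frame of keeper below 0.01 m and angle between the x axis of butter_box and the x axis of keeper, either way round below 0.12 rad and value of joint flap below 0.06 rad and linear speed of butter_box below 0.01 m/s and distance of each of jar_a, jar_b, mug, spoon from where it was at the start of the episode below 0.02 m); the robot touches nothing.
It fails at once if the box is lifted off the keeper's floor (by more than 12 mm) (height (world z) of butter_box above 0.018 m).
It fails at once if the box is tipped (angle between butter_box's own z axis and vertical above 0.25 rad).
It fails at once if a jar, the mug or the spoon is pushed away (distance of any of jar_a, jar_b, mug, spoon from where it was at the start of the episode above 0.02 m).
It also fails if it takes over 45 s, if anything falls off the work surface, if the arm or the gripper's body presses on something with over 40 N, if the wrist force passes 120 N, or if a joint passes its speed limit or range.

## Robot

A 7-joint arm with a two-finger parallel gripper is mounted at the origin on the work surface. World frame = base frame: x ahead of the robot, y to its left, z up, the work surface at z = 0. Lengths are in m, angles in rad, forces in N, time in s.
With the tool pointing down it reaches from about 0.425 to 0.925 m from the base axis. Payload 6.8 kg.
Tool frame: the origin (TCP) lies midway between the tips of the shut fingers; the grasp point (between the pads) lies 19 mm behind it; x points along the fingers, y is the direction in which the jaws open and shut, and the axes are right-handed (so a half turn about x gives the same grasp; the last joint's range is limited). The gripper opens to 85 mm and grips with 20 to 120 N. Pads are 22 mm wide; open, the fingers measure 114 mm over their backs; the gripper's body (76 mm by 85 mm) begins 54 mm behind the grasp point. The pads swing forward as they close: fully open they stand 13 mm farther back than shut.
Start: joints at [1.218, 0.477, 0.022, 1.555, -0.011, 1.109, -0.083], TCP at [0.164, -0.655, 0.231] pointing down, gripper open.
Joint ranges: [-2.96, 2.96], [-0.34, 2.1], [-1.41, 1.46], [0.24, 2.44], [-1.37, 4.51], [0.17, 1.92], [-2.96, 2.96]. Speed limits (rad/s): [2.39, 2.39, 3.14, 3.14, 3.14, 3.14, 3.14].

## Interface

Orientations are given as a rotation vector (axis times angle).
In Python, from bench import r, viewer, nets gives the robot as it stands.
- The arm moves only by the shell command python3 -m pendant 'ROWS' [FORCE]. ROWS is JSON, one flat list of numbers, 5 for each row, row after row: the finger opening in mm, from 0 to 85.4, then the shift along the tool's x, y, z in mm, then the turn about the tool's x in rad. A call has 1 to 20 rows; each row shifts and turns the commanded pose from where the row before left it, along the tool's axes as they then stand; what a row does not reach is not made up. A row lasts 1/8 s, in which the tool goes at most 62.5 mm and 10.7 degrees, less where a joint would pass 70% of its speed; a pose out of reach is approached as far as the arm can. A call with a gripper value outside its range is refused whole. The fingers move at their own pace and stop on an object; FORCE is the grip in N (left out, the last holds). Time passes only in rows, so rows that do not move let the fingers close. It gives the time, the measured TCP pose, the force and the opening at its end, in the units of the state.
- r.get_obs(): the state, without advancing time (a new reading comes with each control period).
- viewer.grab_frame(name): name is "scene" or "top" or "wrist"; returns (picture, depth): 420x560x3 uint8, red, green, blue; 420x560 float32, m along the optical axis (not along the pixel's ray), 0 where there is no reading.
- viewer.calibration(name): a dict with "mtx" (3x3 intrinsics, pixels), "distortion" ([k1, k2, p1, p2, k3] as OpenCV has them; the pictures are not rectified), "world_to_cam" (4x4, takes a point from world to camera coordinates). Camera axes: x right, y up, looking along -z (the intrinsics and any distortion apply to the point x, -y, -z); pixel columns grow to the right and rows downward; lengths in m; the calibration is good to about 2 mm. A picture is of the moment at which its call begins: read the wrist's pose just before it. calibration takes no time and is no camera call; for the wrist camera it gives the pose at the moment of the call.
- r.hand_in(): hands the job in, once; it reports no verdict.
Trained networks look in the newest picture that a camera, given by its name, has taken for a name from the list of things; names that differ only in an ending like _2 or _b are one class to them, and where a whole thing is asked for, a point or a joint stands for the part that bears it (a point fixed in the world has none). Each returns a list of dicts, best first, with "score" (0 to 1); they miss things now and then, are a little off and sometimes report something else, mostly with a low value. They report only what shows in the picture. A call takes as long as a camera call.
- nets.look_for(name, camera): "location" ([x, y, z] in m, in world coordinates, good to about 4 mm: the middle of the surface that is visible of it).
- nets.silhouettes(name, camera): "mask" (420x560 bool, what is visible of it).
The state is a dict: "clock": time; "joints": joint angles; "qvel": joint speeds; "tau": joint torques, N m; "tcp_pos": TCP position; "orientation": TCP orientation; "contact_force": force on the tool from outside, world axes, zero at the start; "moment": the same for the moment, N m; "grip_width": finger opening in m.
Only numpy, scipy, OpenCV 4.12 (cv2) and the standard library are available. Lean on these libraries where they do the work, as an engineer would, in place of code of your own. Each camera call takes 0.05 s, during which the arm holds its last target. There are 200 camera calls.

## Working session

There is one attempt and no reset: what is moved stays moved. The work goes in short steps, Python scripts to look and compute and a shell command to move; the robot and the scene stay as the last step left them, time stands still between calls to the robot, and variables do not carry over. Pictures are saved under pics/ and viewed, about 8 in all and at most 12, crops included, and the job is handed in when it is done.

```bash
ls; mkdir -p pics; python3 - <<'E'
from bench import r, viewer, nets
import cv2, numpy as np
o=r.get_obs(); print({k:np.round(v,3) for k,v in o.items()})
for c in ["scene","top"]:
    p,d=viewer.grab_frame(c); cv2.imwrite(f"pics/{c}0.png",p[:,:,::-1])
    np.save(f"pics/{c}d.npy",d)
    for n in ["keeper","thumb_bar","butter_box","handle_end","hinge","skirt","jar_a","mug","spoon"]:
        try: print(c,n,[(np.round(x["location"],3).tolist(),round(x["score"],2)) for x in nets.look_for(n,c)[:3]])
        except Exception as e: print(c,n,e)
print(viewer.calibration("top"))
E
```

```text
pics
{'clock': np.float64(0.0), 'joints': array([ 1.218,  0.478,  0.022,  1.556, -0.012,  1.109, -0.083]), 'qvel': array([ 0.001,  0.002,  0.   ,  0.   , -0.   ,  0.   ,  0.001]), 'tau': array([-1.0000e-03, -5.9645e+01,  1.6080e+00, -2.8120e+01,  1.3000e-02,
        1.0000e-02, -0.0000e+00]), 'tcp_pos': array([ 0.163, -0.654,  0.23 ]), 'orientation': array([ 2.092,  0.259, -2.092]), 'contact_force': array([-0.002, -0.378, -0.417]), 'moment': array([ 0.012, -0.008,  0.036]), 'grip_width': np.float64(0.086)}
scene keeper [([0.553, 0.024, 0.046], 0.73)]
scene thumb_bar [([0.561, 0.018, 0.055], 0.89)]
scene butter_box [([0.549, 0.082, 0.058], 0.66)]
scene handle_end [([0.549, 0.079, 0.052], 0.81), ([0.562, 0.016, 0.052], 0.27)]
scene hinge [([0.555, 0.024, 0.039], 0.83)]
scene skirt [([0.559, 0.018, 0.051], 0.87), ([0.553, 0.024, 0.045], 0.42)]
scene jar_a [([0.57, -0.155, 0.093], 0.96), ([0.455, -0.107, 0.106], 0.95)]
scene mug [([0.555, 0.025, 0.041], 0.75), ([0.668, 0.215, 0.05], 0.6)]
scene spoon [([0.685, 0.054, 0.016], 0.92), ([0.566, -0.156, 0.093], 0.57)]
top keeper [([0.557, 0.0
[... 268 characters left out ...]
]
top jar_a [([0.418, -0.11, 0.143], 0.9), ([0.53, -0.149, 0.142], 0.83)]
top mug [([0.655, 0.219, 0.034], 0.59)]
top spoon [([0.674, 0.023, 0.012], 0.83), ([0.423, -0.107, 0.144], 0.37)]
{'mtx': array([[482.48200768,   0.        , 277.18982165],
       [  0.        , 482.48200768, 212.62711184],
       [  0.        ,   0.        ,   1.        ]]), 'distortion': array([-0.04571498,  0.        ,  0.        ,  0.        ,  0.        ]), 'world_to_cam': array([[-0.01307571, -0.99987436, -0.00896078,  0.04120626],
       [ 0.98080776, -0.01456885,  0.19443221, -0.55290748],
       [-0.19453833, -0.00624646,  0.98087503, -0.91183886],
       [ 0.        ,  0.        ,  0.        ,  1.        ]])}
```

View pics/top0.png

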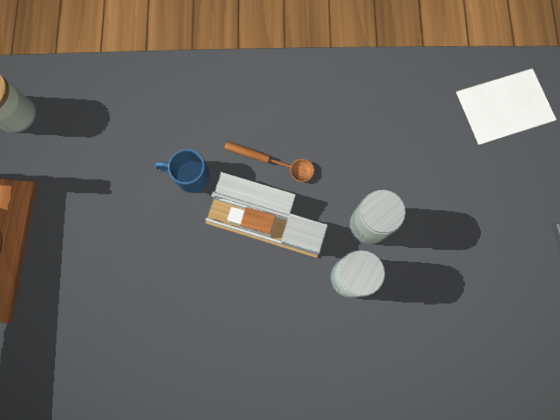

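View pics/scene0.png

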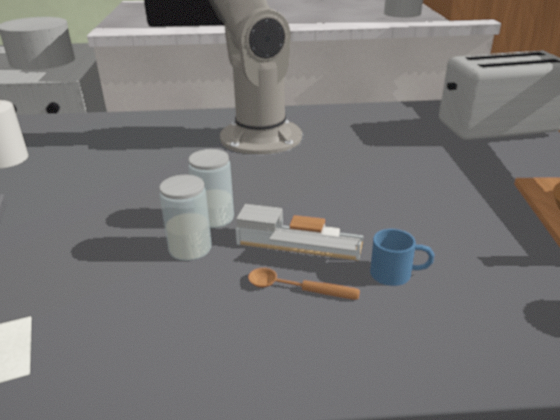

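The top view shows the keeper from (208,220) to (326,240), with its bay at the right end. The bar is on the far side, and the handle is at (236,215). Both jars stand past the bay, at (375,215) and (358,275). The mug is at (187,170) and the spoon runs from (230,145) to (302,170).

```bash
cat > h.py <<'E'
from bench import r, viewer, nets
import cv2, numpy as np
from scipy.spatial.transform import Rotation as R
def cloud(cam,d=None,cal=None):
    """per-pixel world points, HxWx3"""
    cal=cal or viewer.calibration(cam)
    if d is None: d=viewer.grab_frame(cam)[1]
    h,w=d.shape
    uv=np.stack(np.meshgrid(np.arange(w),np.arange(h)),-1).reshape(-1,1,2).astype(float)
    n=cv2.undistortPoints(uv,cal["mtx"],np.array(cal["distortion"])).reshape(h,w,2)
    c=np.dstack([n[...,0]*d,-n[...,1]*d,-d])
    M=np.linalg.inv(cal["world_to_cam"])
    P=c@M[:3,:3].T+M[:3,3]; P[d==0]=np.nan
    return P
E
python3 - <<'E'
from h import *
P=cloud("top",np.load("pics/topd.npy"))
near=(abs(P[...,0]-.56)<.12)&(abs(P[...,1]-.03)<.2)
print("table z",np.nanmedian(P[300:400,200:300,2]))
def rect(m):
    q=P[m][:,:2].astype(np.float32)*1000; b=cv2.minAreaRect(q); return len(q),np.round(b[0],1),np.round(b[1],1),round(b[2],1)
for lo,hi in [(.005,.01),(.01,.025),(.035,.045),(.046,.051),(.051,.0545),(.056,.064)]:
    m=near&(P[...,2]>lo)&(P[...,2]<hi)
    m=cv2.morphologyEx(m.astype(np.uint8),cv2.MORPH_OPEN,np.ones((2,2),np.uint8))
    n,l,s,c=cv2.connectedComponentsWithStats(m)
    for i in range(1,n):
        if s[i,4]>60: print(lo,s[i],rect(l==i), np.round(np.nanmean(P[l==i],0),3))
for n in ["thumb_bar","keeper","butter_box","handle_end","spoon","mug"]:
    for s in nets.silhouettes(n,"top")[:2]:
        m=s["mask"]; ys,xs=np.nonzero(m); print(n,round(s["score"],2),m.sum(),xs.min(),xs.max(),ys.min(),ys.max(),rect(m&np.isfinite(P[...,2])))
E
```

```text
table z -0.00048136684179289624
0.005 [216 203  12  13  70] (70, array([572.2, 150.9]), array([20.7, 26.9]), 78.6) [0.574 0.152 0.006]
0.01 [262 159  34  18 118] (118, array([670.1,  24.6]), array([76.1, 28.5]), 61.8) [0.667 0.027 0.011]
0.01 [207 219  34  13  92] (92, array([537.4, 146. ]), array([73.5,  4.7]), 71.6) [0.537 0.147 0.014]
0.01 [242 229  40  15 123] (123, array([512. ,  66.6]), array([85.1,  6.1]), 70.5) [0.513 0.071 0.014]
0.046 [218 180  42  19 279] (279, array([603.4, 112.3]), array([84.7, 21.2]), 66.9) [0.605 0.113 0.048]
0.046 [261 191  29  19 183] (183, array([580.1,  39.2]), array([61.2, 19.4]), 64.6) [0.581 0.039 0.048]
0.056 [ 283  215   45   38 1099] (1099, array([515.8, -24.6]), array([79.4, 67. ]), 72.6) [ 0.51  -0.021  0.058]
thumb_bar 0.62 3001 214 325 173 251 (2990, array([570.3,  46.7]), array([262.3,  91.3]), 54.7)
thumb_bar 0.45 2150 350 404 190 243 (2140, array([ 551.8, -175.9]), array([ 93.8, 128.1]), 44.0)
keeper 0.83 4767 206 326 173 256 (4743, array([561.7,  52.6]), array([252.8, 120.3]), 71.3)
butter_box 0.94 938 228 275 207 235 (937, array([548.2,  85.7]), array([93.7, 48.2]), 72.8)
handle_end 0.67 932 229 275 207 235 (931, array([544.7,  89.5]), array([99.4, 42.3]), 72.0)
mug 0.7 1464 155 209 149 192 (1462, array([647.2, 235.5]), array([ 73.6, 116. ]), 0.7)
mug 0.41 3021 214 326 173 251 (3010, array([566.6,  43. ]), array([252.,  91.]), 54.6)
```

```bash
cat >> h.py <<'E'
def tool():
    o=r.get_obs(); return np.array(o["tcp_pos"]),R.from_rotvec(o["orientation"]).as_matrix(),o
def togo(target,yk):
    """mm along tool axes to target and turn about tool x bringing tool y onto +-yk (2-vector)"""
    p,T,o=tool(); d=T.T@(np.array(target)-p)*1000
    y=np.array([*yk,0]); out=[]
    for s in (1,-1):
        v=T.T@(s*y); out.append(round(float(np.arctan2(v[2],v[1])),3))
    return np.round(d,1),out
E
python3 - <<'E'
from h import *
p,T,o=tool(); print(np.round(T,3)); print(togo([.576,.081,.25],[.95,-.31]), r.get_obs()["joints"])
E
```

```text
[[ 0.     0.242 -0.97 ]
 [-0.    -0.97  -0.242]
 [-1.     0.    -0.   ]]
(array([ -18.7, -614. , -578.4]), [-1.011, 2.131]) [ 1.21788272  0.47697429  0.02237934  1.55538231 -0.01147502  1.10932121
 -0.08310265]
```

```bash
python3 -m pendant '[50,-1.2,-38.4,-36.2,0, 50,-1.2,-38.4,-36.2,0, 50,-1.2,-38.4,-36.2,0, 50,-1.2,-38.4,-36.2,0, 50,-1.2,-38.4,-36.2,0, 50,-1.2,-38.4,-36.2,0, 50,-1.2,-38.4,-36.2,0, 50,-1.2,-38.4,-36.2,0, 50,-1.2,-38.4,-36.2,0, 50,-1.2,-38.4,-36.2,0, 50,-1.2,-38.4,-36.2,0, 50,-1.2,-38.4,-36.2,0, 50,-1.2,-38.4,-36.2,0, 50,-1.2,-38.4,-36.2,0, 50,-1.2,-38.4,-36.2,0, 50,-1.2,-38.4,-36.2,0]'
python3 -m pendant '[50,0,0,0,-0.168, 50,0,0,0,-0.168, 50,0,0,0,-0.168, 50,0,0,0,-0.168, 50,0,0,0,-0.168, 50,0,0,0,-0.168, 50,0,0,0,0]'
python3 - <<'E'
from h import *
p,T,o=tool(); cal=viewer.calibration("wrist"); P,d=viewer.grab_frame("wrist"); cv2.imwrite("pics/w1.png",P[:,:,::-1]); np.save("pics/w1d.npy",d)
import pickle; pickle.dump(cal,open("pics/w1c.pkl","wb"))
print(togo([.576,.081,.25],[.95,-.31]),o["clock"],o["joints"].round(2),o["grip_width"])
E
```

```text
clock: 3.3
tcp_pos: [0.5775, 0.0829, 0.2507]
orientation: [2.092, 0.256, -2.091]
contact_force: [0.6, -1.2, 0.4]
grip_width: 0.0502
clock: 4.18
tcp_pos: [0.5767, 0.0813, 0.2505]
orientation: [1.441, 1.041, -1.441]
contact_force: [0.5, -0.5, -0.1]
grip_width: 0.05
(array([ 0.5, -0.5,  0.5]), [-0.006, 3.135]) 4.175 [ 0.26  0.38 -0.65  1.73  0.25  1.12 -0.79] 0.04995076059902687
```

View pics/w1.png

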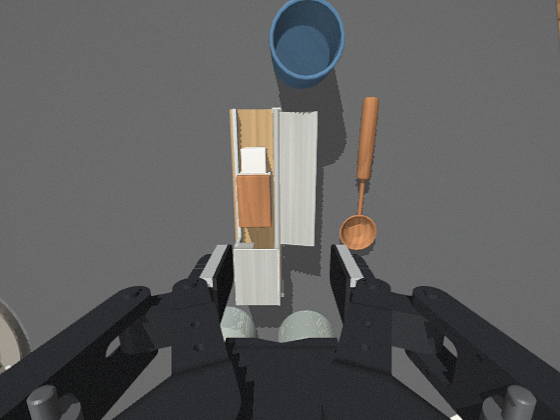

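The wrist view shows the keeper lined up with the image. The handle is at (254,158), the bar runs from (298,112) to (298,245) and the roof is at (257,277). The fingers straddle the scene, and the mug is at (307,40), beyond the keeper's open end.

```bash
cat > fit.py <<'E'
from h import *
from scipy.optimize import differential_evolution
import pickle
def model(k):
    x,y=k[:,0],k[:,1]; z=np.zeros(len(x)); d=y-27
    ap=(x>-165)&(x<0)
    z[(x>-165)&(x<79)&(abs(y)<32)]=6
    z[ap&(abs(y)>22.5)&(abs(y)<27)]=18
    b=(x>-160)&(x<0)&(d>3)&(d<46); z[b]=44+d[b]*np.tan(.2)
    z[(x>-163)&(x<0)&(abs(d)<4)]=46
    z[(x>0)&(x<78)&(y>-27)&(y<30)]=60
    return z
def fit(P,g):
    m=np.isfinite(P[...,2])&(np.hypot(P[...,0]-.56,P[...,1]-.055)<.16)&(P[...,2]<.07)
    q=P[m]*1000
    def ks(v):
        c,s=np.cos(v[2]),np.sin(v[2]); dx,dy=q[:,0]-v[0],q[:,1]-v[1]
        return np.c_[c*dx+s*dy,-s*dx+c*dy]
    def cost(v):
        k=ks(v); e=np.minimum(abs(q[:,2]-model(k)),12)
        e[(abs(k[:,1])<22)&(k[:,0]<0)]=3  # apron interior holds the box
        return e.mean()
    s=differential_evolution(cost,[(g[0]-15,g[0]+15),(g[1]-15,g[1]+15),(g[2]-.12,g[2]+.12)],seed=1,maxiter=60,tol=1e-6)
    return s.x,s.fun,q,ks(s.x)
E
python3 - <<'E'
from fit import *
g=[524,14,-np.pi+1.25]
out={}
for n,P in [("w",cloud("wrist",np.load("pics/w1d.npy"),pickle.load(open("pics/w1c.pkl","rb")))),("t",cloud("top",np.load("pics/topd.npy")))]:
    v,f,q,k=fit(P,g); print(n,v.round(3),f)
    for nm,a,b in [("lid",49,56),("handle",32,40)]:
        s=(abs(k[:,1])<21)&(k[:,0]<-3)&(q[:,2]>a)&(q[:,2]<b); kk=k[s]
        print(nm,s.sum(),np.percentile(kk,[2,50,98],axis=0).round(1).tolist(),q[s,2].mean())
    s=(k[:,0]>5)&(k[:,0]<70)&(abs(k[:,1])<20); print("roof z",np.median(q[s,2]))
    C=[]
    for x in (-140,-20):
      for d in (10,30,44):
        s=(abs(k[:,0]-x)<8)&(abs(k[:,1]-27-d)<3); C.append((x,d,round(float(np.median(q[s,2])),1)))
    print(C)
    c,sn=np.cos(v[2]),np.sin(v[2]); 
    for nm,X in [("jar",(.418,-.11)),("jar",(.53,-.149)),("mug",(.647,.22))]:
        dx,dy=X[0]*1000-v[0],X[1]*1000-v[1]; print(nm,round(c*dx+sn*dy),round(-sn*dx+c*dy))
E
```

```text
w [521.156  18.454  -1.883] 2.2088248607653993
lid 1698 [[-88.2, -19.3], [-58.5, -0.3], [-27.8, 18.7]] 50.840917678071044
handle 672 [[-119.0, -15.4], [-103.8, -0.7], [-88.7, 17.5]] 34.91792890197699
roof z 58.6142889161908
[(-140, 10, 44.9), (-140, 30, 48.8), (-140, 44, 51.3), (-20, 10, 45.0), (-20, 30, 49.1), (-20, 44, 51.5)]
jar 154 -59
jar 157 60
mug -230 58
t [523.098  18.311  -1.887] 2.338773310812728
lid 590 [[-87.5, -20.1], [-57.0, -1.2], [-26.3, 18.1]] 51.8385478286394
handle 208 [[-117.7, -20.6], [-103.6, -2.7], [-26.0, 13.1]] 35.6444257949258
roof z 59.72809794828904
[(-140, 10, 46.2), (-140, 30, 49.5), (-140, 44, 51.9), (-20, 10, 45.8), (-20, 30, 50.2), (-20, 44, 52.9)]
jar 155 -60
jar 157 59
mug -230 55
```

```bash
cat >> h.py <<'E'
YAW=-1.884; O=np.array([.522,.0184]); XK=np.array([np.cos(YAW),np.sin(YAW)]); YK=np.array([-XK[1],XK[0]])
def kw(x,y,z): return np.r_[O+(XK*x+YK*y)/1000,z/1000]
def wk(p): d=(np.array(p[:2])-O)*1000; return np.round([d@XK,d@YK,p[2]*1000],1)
E
python3 - <<'E'
from h import *
p,T,o=tool(); c=np.linalg.inv(viewer.calibration("wrist")["world_to_cam"])[:3,3]
print("tcp k",wk(p),"cam k",wk(c)); print(togo(kw(-141,29,65),YK))
E
```

```text
tcp k [-76.7  32.6 250.5] cam k [-142.9   32.3  391.9]
(array([185.5,  -4.2, -64.2]), [-0.009, 3.133])
```

```bash
python3 -m pendant '[50,0,-2,-32,-0.009, 50,20,-2,-32,0, 50,45,0,0,0, 50,45,0,0,0, 50,45,0,0,0, 50,20,0,0,0, 50,8,0,0,0, 50,0,0,0,0]'
python3 - <<'E'
from h import *
p,T,o=tool(); print(wk(p),o["contact_force"].round(2),togo(kw(-141,29,65),YK))
P,d=viewer.grab_frame("scene"); cv2.imwrite("pics/s2.png",cv2.resize(P[150:320,180:460,::-1],None,fx=2.8,fy=2.8))
E
```

```text
clock: 5.22
tcp_pos: [0.5933, 0.144, 0.0684]
orientation: [1.435, 1.046, -1.432]
contact_force: [0.1, 1.1, 0.4]
grip_width: 0.0504
[-141.4   29.1   68.4] [0.07 1.13 0.38] (array([ 3.4, -0.1,  0.4]), [0.004, -3.138])
```

View pics/s2.png

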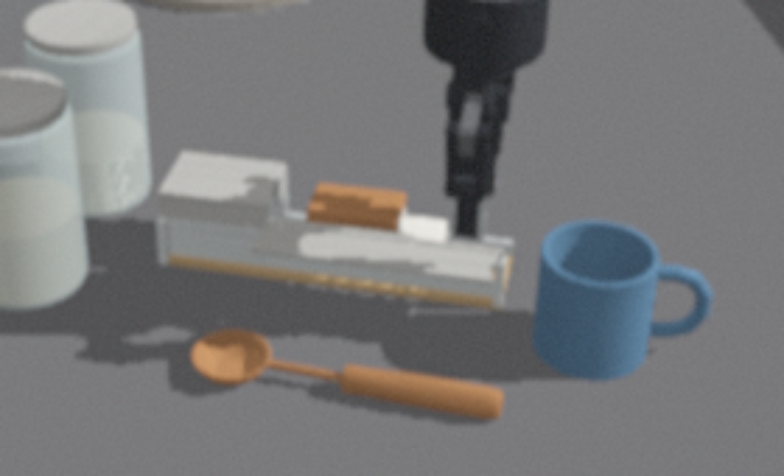

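In this crop the fingers are above the bar and channel at (468,210), just behind the handle at (425,228), and clear of the mug.

```bash
for i in 1; do python3 -m pendant '[50,8,0,0,0, 50,0,0,0,0]'; python3 -m pendant '[50,4,0,0,0, 50,0,0,0,0]'; python3 -m pendant '[50,4,0,0,0, 50,0,0,0,0]'; python3 -m pendant '[50,4,0,0,0, 50,0,0,0,0]'; done | egrep 'tcp|force'
```

```text
tcp_pos: [0.5925, 0.1435, 0.0595]
contact_force: [-0.3, 0.2, -0.1]
tcp_pos: [0.5924, 0.1436, 0.0553]
contact_force: [0.6, 0.3, -0.3]
tcp_pos: [0.5924, 0.1436, 0.0511]
contact_force: [-2.2, 0.2, -0.1]
tcp_pos: [0.5928, 0.1438, 0.0476]
contact_force: [-0.2, -0.1, 3.4]
```

```bash
(python3 -m pendant '[50,6,0,0,0, 50,6,0,0,0, 50,0,0,0,0]'; python3 -m pendant '[50,5,0,0,0, 50,4,0,0,0, 50,0,0,0,0]') | egrep 'tcp|force|clock'
python3 - <<'E'
from fit import *
p,T,o=tool(); print(wk(p),o["contact_force"].round(2))
P,d=viewer.grab_frame("top"); K=cloud("top",d); k=np.dstack([(K[...,:2]-O)@XK*1000,(K[...,:2]-O)@YK*1000,K[...,2]*1000])
s=(k[...,0]>8)&(k[...,0]<70)&(k[...,1]>-15)&(k[...,1]<25)&(k[...,2]>40)&(k[...,2]<110)
q=k[s]; f=np.polyfit(q[:,1],q[:,2],1); print("roof slope angle",np.arctan(-f[0]),len(q),np.percentile(q[:,2],[2,98]))
P,d=viewer.grab_frame("scene"); cv2.imwrite("pics/s3.png",cv2.resize(P[150:320,180:460,::-1],None,fx=2.8,fy=2.8))
E
```

```text
clock: 6.65
tcp_pos: [0.5936, 0.1436, 0.0356]
contact_force: [2.5, -1.4, 5.2]
clock: 7.02
tcp_pos: [0.5924, 0.1441, 0.0268]
contact_force: [-0.5, 0.2, 8.5]
[-141.3   28.3   26.8] [-0.53  0.17  8.49]Traceback (most recent call last):
  File "<stdin>", line 5, in <module>
    raise TypeError("expected non-empty vector for x")
TypeError: expected non-empty vector for x
```

```bash
cat > flap.py <<'E'
from h import *
def look(name):
    P,d=viewer.grab_frame("scene"); K=cloud("scene",d)
    k=np.dstack([(K[...,:2]-O)@XK*1000,(K[...,:2]-O)@YK*1000,K[...,2]*1000])
    s=(k[...,0]>8)&(k[...,0]<70)&(k[...,1]>-35)&(k[...,1]<60)&(k[...,2]>64)&(k[...,2]<115)
    q=k[s]; print("roof pts",len(q))
    if len(q)>20: f=np.polyfit(q[:,1],q[:,2],1); print("slope",-np.arctan(f[0]),np.percentile(q[:,2],[2,98]).round(1))
    s=(abs(k[...,0]+80)<60)&(k[...,1]>40)&(k[...,1]<74)&(k[...,2]>8)&(k[...,2]<60); q=k[s]
    if len(q)>20: f=np.polyfit(q[:,1],q[:,2],1); print("bar slope down",-np.arctan(f[0]),"z at d30",np.polyval(f,57),len(q))
    cv2.imwrite(f"pics/{name}.png",cv2.resize(P[150:320,180:460,::-1],None,fx=2.8,fy=2.8))
    p,T,o=tool(); print(wk(p),o["contact_force"].round(2),o["clock"])
E
python3 -c "from flap import *;look('s3')"
```

```text
roof pts 584
slope 0.6437172081100933 [64.5 88.5]
bar slope down 0.4278900226153839 z at d30 28.41060954295786 1069
[-141.3   28.4   26.9] [ 0.32 -0.92  7.6 ] 7.125
```

View pics/s3.png

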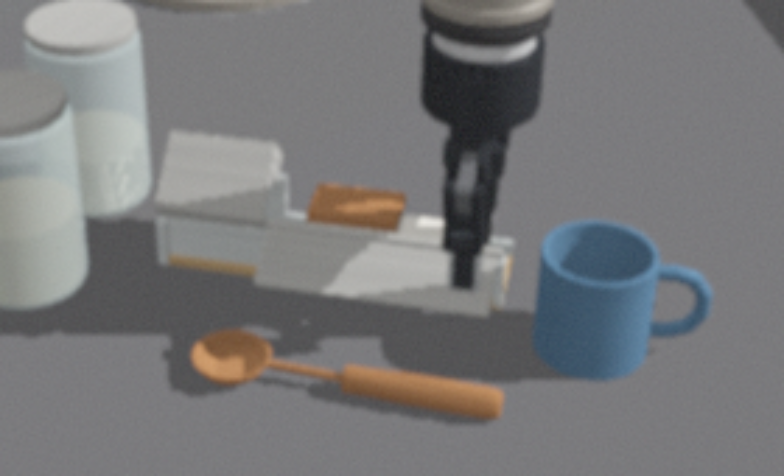

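```bash
python3 -m pendant '[50,2,0,0,0, 50,0,0,4,0, 50,0,0,6,0, 50,0,0,6,0, 50,0,0,6,0, 50,0,0,6,0, 50,0,0,6,0, 50,0,0,6,0]'
python3 -c "from flap import *;look('s4')"
```

```text
clock: 8.12
tcp_pos: [0.5831, 0.1087, 0.0261]
orientation: [1.439, 1.048, -1.425]
contact_force: [4.9, 3.3, 4.8]
grip_width: 0.0503
roof pts 578
slope 0.6438610182708525 [64.5 88.2]
bar slope down 0.20340165190587275 z at d30 30.787341713928058 1107
[-103.7   30.4   25.9] [4.3  3.99 6.35] 8.175
```

View pics/s4.png

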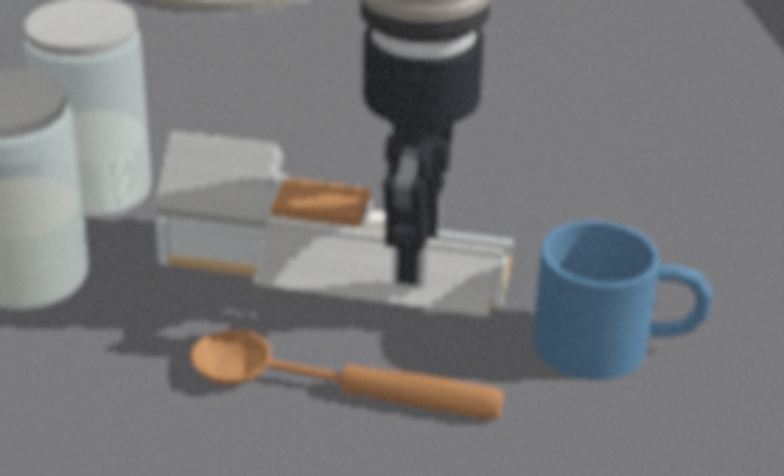

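The box slides with the push: the lid is now at (322,200) and the flap is still up at about 0.64. I'm correcting a small sideways drift and continuing.

```bash
python3 -m pendant '[50,1,-1,4,0, 50,0.5,-0.5,6,0, 50,0,0,6,0, 50,0,0,6,0, 50,0,0,6,0, 50,0,0,6,0, 50,0,0,6,0]'
python3 -c "from flap import *;look('s5')"
```

```text
clock: 9.05
tcp_pos: [0.5707, 0.0721, 0.0253]
orientation: [1.441, 1.048, -1.422]
contact_force: [5.9, 6.9, 7.1]
grip_width: 0.0499
roof pts 581
slope 0.6773346600427766 [64.9 89.1]
bar slope down 0.21278016177291412 z at d30 29.86593070408943 1099
[-64.8  29.8  25.1] [5.04 4.4  7.62] 9.1
```

View pics/s5.png

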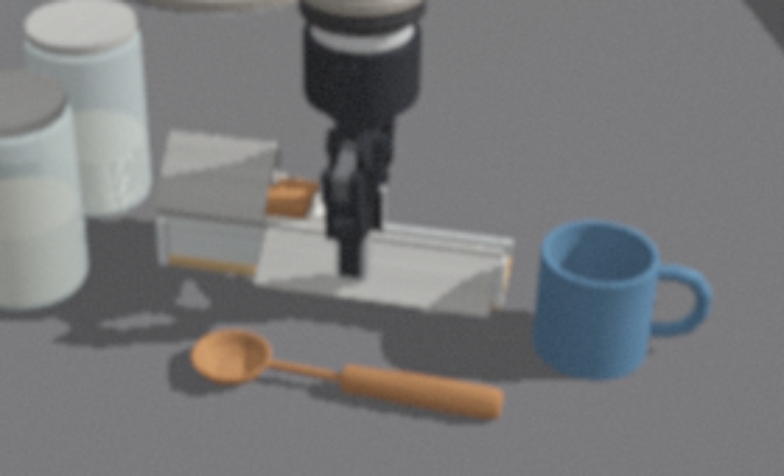

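```bash
python3 -m pendant '[50,0,0,5,0, 50,0,0,5,0, 50,0,0,5,0, 50,0,0,5,0, 50,0,0,3,0, 50,0,0,0,0]'; python3 -m pendant '[50,0,0,2,0, 50,0,0,2,0, 50,0,0,0,0]'
python3 -c "from flap import *;look('s6')"
```

```text
clock: 9.85
tcp_pos: [0.5633, 0.0492, 0.0249]
orientation: [1.44, 1.047, -1.424]
contact_force: [5.3, 4.3, 6.8]
grip_width: 0.0501
clock: 10.22
tcp_pos: [0.5622, 0.0457, 0.0249]
orientation: [1.44, 1.047, -1.424]
contact_force: [5.2, 5.1, 7.9]
grip_width: 0.0499
roof pts 590
slope 0.6732149510860302 [64.3 89.2]
bar slope down 0.20663345016200924 z at d30 29.49581310666733 1093
[-38.3  29.8  24.9] [4.17 4.52 7.73] 10.275
```

```bash
for k in 1; do python3 -m pendant '[50,0,0,2,0, 50,0,0,0,0]';python3 -m pendant '[50,0,0,2,0, 50,0,0,0,0]';  python3 -m pendant '[50,0,0,1.5,0, 50,0,0,0,0]'; done | egrep 'tcp|force'
python3 -c "from flap import *;look('s6')"
```

```text
tcp_pos: [0.5616, 0.0438, 0.0249]
contact_force: [5.6, 4.5, 7.0]
tcp_pos: [0.5611, 0.0423, 0.0249]
contact_force: [5.5, 5.8, 7.4]
tcp_pos: [0.5611, 0.0422, 0.025]
contact_force: [5.7, 9.0, 3.8]
roof pts 596
slope 0.6806286607103911 [64.2 89.2]
bar slope down 0.21265534511143358 z at d30 29.62970226605313 1103
[-34.6  29.9  25. ] [5.64 8.31 5.25] 11.075
```

View pics/s6.png

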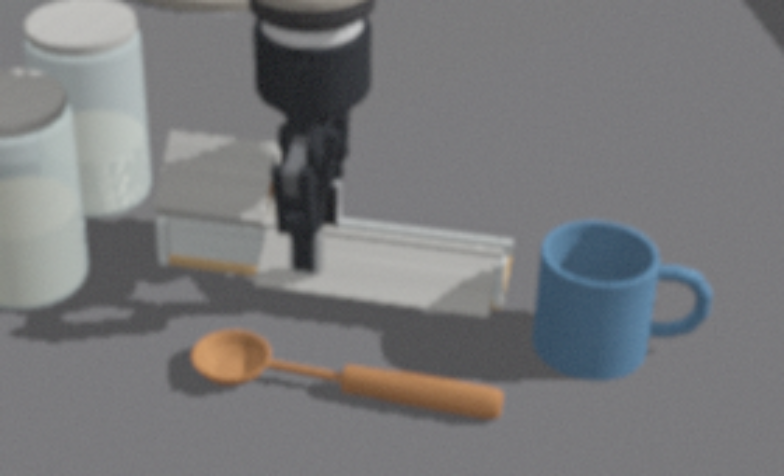

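The TCP has stalled at keeper x = -34.6, where about -34 was expected for fully home. The force is rising. I'll give one more small push to confirm the stop, then back off while still pressing and lift.

```bash
(python3 -m pendant '[50,0,0,2,0, 50,0,0,1,0, 50,0,0,0,0]'; python3 -m pendant '[50,0,0,-6,0, 50,0,0,-6,0, 50,0,0,-6,0, 50,0,0,0,0]') | egrep 'tcp|force|clock'
python3 - <<'E'
from h import *
p,T,o=tool(); print(wk(p))
P,d=viewer.grab_frame("wrist"); cv2.imwrite("pics/w7.png",P[:,:,::-1])
E
```

```text
clock: 11.45
tcp_pos: [0.5611, 0.042, 0.0253]
contact_force: [8.3, 14.3, 3.2]
clock: 11.95
tcp_pos: [0.5629, 0.0501, 0.0235]
contact_force: [1.7, -3.7, 6.8]
[-42.8  29.1  23.5]
```

View pics/w7.png

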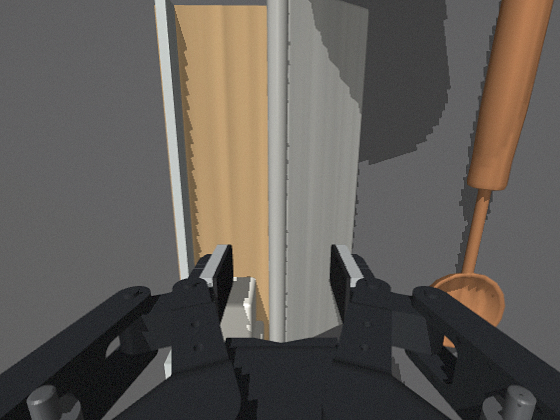

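The stop held at 14 N. The wrist view shows the fingers straddling the rod, with the handle at (240,300) ahead of the finger and clear of it. Now I'll back off further and lift.

```bash
(python3 -m pendant '[50,0,0,-8,0, 50,-6,0,0,0, 50,-6,0,0,0, 50,-6,0,0,0, 50,-8,0,0,0, 50,-10,0,0,0, 50,-30,0,0,0, 50,-40,0,0,0, 50,-40,0,-40,0, 50,-40,0,-40,0, 50,0,0,0,0, 50,0,0,0,0]') | egrep 'tcp|force|clock'
python3 - <<'E'
from fit import *
import flap
flap.look('s8')
P,d=viewer.grab_frame("wrist"); cal=viewer.calibration("wrist"); cv2.imwrite("pics/w8.png",P[:,:,::-1]); K=cloud("wrist",d,cal)
k=np.dstack([(K[...,:2]-O)@XK*1000,(K[...,:2]-O)@YK*1000,K[...,2]*1000])
s=(abs(k[...,1])<18)&(k[...,0]<0)&(k[...,0]>-120)&(k[...,2]>30)&(k[...,2]<42)
print("handle",s.sum(),np.percentile(k[s],[2,50,98],axis=0).round(1).tolist())
for nm,x0,x1,y0,y1 in [("roof",8,70,-20,20),("bar",-140,-20,55,59)]:
    s=(k[...,0]>x0)&(k[...,0]<x1)&(k[...,1]>y0)&(k[...,1]<y1); q=k[s]
    if len(q): print(nm,len(q),np.median(q[:,2]),np.polyfit(q[:,1],q[:,2],1))
E
```

```text
clock: 13.5
tcp_pos: [0.587, 0.1344, 0.208]
contact_force: [0.3, 0.4, 0.2]
roof pts 0
bar slope down -0.17262935724205133 z at d30 48.80723615613912 521
[-129.6   26.3  207.5] [ 0.59 -0.83 -0.07] 13.55
handle 489 [[-23.4, -15.9, 31.0], [-12.7, -1.4, 34.5], [-0.3, 12.8, 36.2]]
roof 969 58.572607144822264 [-0.34815483 56.10276008]
bar 674 49.72723048299724 [ -18.42981782 1193.30548278]
```

View pics/w8.png

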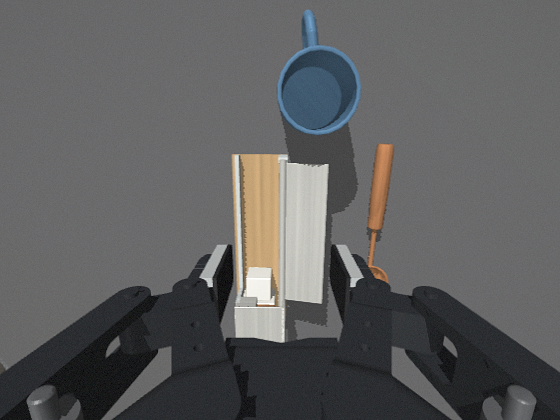

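The wrist view shows the flap shut at (260,320), with only the handle sticking out at (259,282). The handle end measures keeper x = -23.4, where -23 is home. The bar is back at its shut height, and the mug and spoon look undisturbed.

```bash
python3 -c "
from bench import r
print(r.hand_in())"
```

```text
the job is handed in; nothing more can be done
None
```

The butter box is fully home in the keeper with the flap shut behind it, and I handed the job in at about 13.6 s of the 45 s allowed.

- **Push:** One fingertip held the thumb bar down, with the flap at about 0.64–0.68 rad. The other pushed the handle end straight in until it stalled against the back stop at about 14 N. I then backed off, lifted clear, and the flap sprang shut.
- **Box position:** In the last look, the handle end measured keeper x = -23.4 mm, against -23 for fully home.
- **Flap:** The thumb bar was back at its shut height, about 49–50 mm at 30 mm out. The roof's middle read 58.6 mm, the same as at the start. My straight-line fit of the roof's slope in that last view came out tilted (-0.35). Its patch took in points other than the roof, so I went by the two heights.
- **Bar slope:** While the box was going in, the bar-slope fit (about 0.2) disagreed with the roof-slope fit (about 0.65). The finger was probably in the bar's patch, so I trusted the roof.
- **Bystanders and contact:** The mug, spoon and jars looked undisturbed in the pictures, but I did not re-measure their positions. The contact force was near zero at the end.

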